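# Latch the topping well

## Robot

A 7-joint arm with a two-finger parallel gripper is mounted at the origin on the work surface. World frame = base frame: x ahead of the robot, y to its left, z up, the work surface at z = 0. Lengths are in m, angles in rad, forces in N, time in s.
With the tool pointing down it reaches from about 0.425 to 0.95 m from the base axis. Payload 4.7 kg.
Tool frame: the origin (TCP) lies on the centre line of the jaws, within the pads' length; the fingertips stand robot.nose_length ahead of it and the grasp point (between the pads) lies 8 mm behind it (robot.nose_length is the distance from the TCP to the fingertips, in m); z points along the fingers, x is the direction in which the jaws open and shut, and the axes are right-handed (so a half turn about z gives the same grasp; the last joint's range is limited). The gripper opens to 85 mm and grips with 20 to 120 N. Pads are 22 mm wide; open, the fingers measure 114 mm over their backs; the gripper's body (76 mm by 85 mm) begins 54 mm behind the grasp point. The pads swing forward as they close: fully open they stand 13 mm farther back than shut.
Start: joints at [-1.357, 0.469, -0.049, 1.532, 0.024, 1.141, -0.082], TCP at [0.162, 0.655, 0.242] pointing down, gripper open.
Joint ranges: [-2.59, 2.59], [-0.33, 1.99], [-1.39, 1.29], [0.1, 2.45], [-1.04, 4.18], [0.21, 1.99], [-2.66, 2.66]. Speed limits (rad/s): [2.57, 2.57, 3.14, 3.14, 3.14, 3.14, 3.14].

## Interface

Orientations are given as [roll, pitch, yaw] about the fixed x, y, z axes, in that order (R = Rz(yaw) Ry(pitch) Rx(roll)).
In Python, from plant import robot gives the robot as it stands. Calls block until the motion is done:
- robot.goto(position, orientation): joint-space move of the TCP to a pose.
- robot.move_straight(position, vel=0.15, attitude=None, contact_N=None): straight line of the TCP; attitude=None keeps the orientation; vel is the mean speed in m/s. With contact_N (N) it stops when the force on the tool has changed by that much, and returns True; else False.
- robot.move_joints(angles): joint-space move.
- robot.grip(opening, strength=None): opening from 0.0 (shut) to 1.0 (fully open); strength is the grip in N (None keeps the last); returns when the fingers have stopped.
- robot.sleep(seconds).
- robot.inverse_kinematics(position, orientation): joint angles nearest the present ones, or None.
- robot.sense(): the state.
- robot.grab_frame(name): name is "scene" or "top" or "wrist"; returns a dict with "image" (420x560x3 uint8, red, green, blue), "range_z" (420x560 float32, m along the optical axis (not along the pixel's ray), 0 where there is no reading), "fx", "fy", "cx", "cy" (pixels), "R" (3x3) and "t" (3): a world point X has camera coordinates R X + t. Camera axes: x right, y down, z forward; pixel columns grow to the right and rows downward; lengths in m; the calibration is good to about 2 mm. A picture is of the moment at which its call begins.
A pose or a line that the arm cannot do raises robot.IKError and nothing moves.
- robot.close_job(): hands the job in, once; it reports no verdict.
The state is a dict: "t": time; "joint_pos": joint angles; "joint_velocities": joint speeds; "effort": joint torques, N m; "tcp_pos": TCP position; "tcp_rot": TCP orientation; "wrist_force": force on the tool from outside, world axes, zero at the start; "torque": the same for the moment, N m; "opening": opening from 0.0 (shut) to 1.0 (fully open).
Only numpy, scipy, OpenCV 4.12 (cv2) and the standard library are available. Lean on these libraries where they do the work, as an engineer would, in place of code of your own. Each camera call takes 0.05 s, during which the arm holds its last target. There are 200 camera calls.

## Task

Lock the lid of the topping well for the night: with the outside of the fingers, swing the chrome strap over the frosted lid until its notch is fully home on the stud, and only then push the red cam lever all the way down. Only push: nothing is to be gripped or lifted, the lid stays shut, and the shakers, scoop and cone stand stay where they are.

Things in the scene. Friction and masses are not known exactly. Their poses are not given: they have to be found in the camera images.
- well: Topping well, a steel box fixed to the counter, 170 (x) x 200 (y) x 80 mm high, with a shut frosted lid, lid top 88 mm above the counter. Origin: centre of its underside; z up. At its y = +120 mm stands the strap's pivot post, at y = -120 mm the stud with the cam lever. A chrome knob stands on the lid near its -x edge (top 100 mm above the counter); the lid's pivot runs along the +x edge.
- strap_pivot (a point): Point on the vertical pivot axis of the strap at half the strap's height, 108 mm above the counter, at the well's x = 0, y = +120 mm. Its axes are those of the well.
- strap (a joint): Swing angle of the strap, rad. 0: home across the lid, pointing from pivot to stud along the well's -y, against a stop; grows to 1.7 as it swings open towards the well's +x: at angle a it points along (sin a, -cos a) in the well's x, y. It moves level, 12 mm above the lid; the pivot's friction (0.2 N m) holds it wherever it is left.
- strap_notch (a point): Middle of the strap's notch (18 mm long, open to the side towards which the strap closes), on the strap's centre line and at half its height, 240 mm from the pivot axis; it takes the stud when home. The strap is a chrome bar 26 mm wide and 16 mm tall (100 to 116 mm above the counter), reaching 262 mm from the pivot; a rubber pad, 22 mm across, under it at 120 mm reaches the lid.
- strap_push (a point): Point on the face of the strap's trailing side, the upright side face to push in order to close it: 150 mm from the pivot axis, 13 mm off the centre line, at half height. Any place from 80 to 200 mm from the pivot serves. Its frame turns with the strap: -y along the strap away from the pivot, x out of the face, z up.
- lever_pivot (a point): Centre of the lever's level hinge, on top of the stud, 128 mm above the counter, at the well's x = 0, y = -120 mm. Its axes are those of the well. Chrome cam discs of radius 11 mm sit round it.
- lever (a joint): Elevation of the cam lever, rad. 0: fully down, level, pointing away from the lid along the well's -y, against a stop; it grows (up to 1.5) as the lever rises; at angle e it points along (0, -cos e, sin e) in the well's axes. It resists with 0.25 N m and stays where it is left.
- lever_tip (a point): End of the red lever, in the middle of its 30 mm width and 8 mm thickness (upper and lower faces 4 mm off the line from pivot to tip), 96 mm from the lever pivot.
- lid (a joint): Angle of the frosted lid, rad: 0 shut, grows as it opens. It is shut at the start.
- shaker_a: Amber glass sprinkle shaker with a chrome top, 54 mm across, 120 mm tall, loose. Origin: centre of its underside.
- shaker_b: The other amber sprinkle shaker, same size. Origin: centre of its underside.
- cone_stand: Pink melamine stand 100 (x) x 160 (y) x 76 mm with two wafer cones, 125 mm tall over all, loose. Origin: centre of its underside.
- scoop: Steel spade scoop with a white handle lying on the counter, 235 mm long along its x, 60 mm wide, 20 mm tall, loose. Origin on the counter where handle and blade meet; blade towards its +x.
Things that resemble listed ones, but are neither listed nor needed, are in the scene too. Of the things like the scoop, leave any that is pink or purple; of the rest the larger one is meant.

How it is judged:
On the way, in this order (a step that is already met when the one before it is completed fails the run):
1. the strap is fully home on the stud while the lever is still up (value of joint strap below 0.06 rad and value of joint lever above 0.6 rad), for 0.2 s.
2. the lever is pushed fully down with the strap home (value of joint strap below 0.06 rad and value of joint lever below 0.1 rad), for 0.2 s.
At the end, for the whole second after the job is handed in: The strap is home (within 0.06 rad of its stop), the cam lever is down (within 0.1 rad of level), both at rest, the lid is shut (within 0.05 rad), and the shakers, scoop and cone stand are upright as found, within 20 mm of where they started (all of step 2 and value of joint lid below 0.05 rad and velocity of joint strap between -0.05 and 0.05 rad/s and velocity of joint lever between -0.05 and 0.05 rad/s and distance of each of shaker_a, shaker_b, cone_stand, scoop from where it was at the start of the episode below 0.02 m and angle between each of shaker_a, shaker_b, cone_stand, scoop's own z axis and vertical below 0.15 rad and linear speed of each of shaker_a, shaker_b, cone_stand, scoop below 0.02 m/s); the robot touches nothing.
It fails at once if the lever is pushed down before the strap is home (value of joint lever below 0.6 rad and value of joint strap above 0.15 rad).
It fails at once if the strap is gripped between the fingers (contact force between the fingers and strap_c4 above 2 N and contact force between the fingers and strap_c5 above 2 N).
It fails at once if the lever is gripped between the fingers (contact force between the fingers and lever_c3 above 2 N and contact force between the fingers and lever_c4 above 2 N).
It fails at once if the lid is opened (value of joint lid above 0.1 rad).
It fails at once if a shaker, the scoop or the cone stand is lifted, toppled or shoved away (distance of any of shaker_a, shaker_b, cone_stand, scoop from where it was at the start of the episode above 0.03 m or angle between any of shaker_a, shaker_b, cone_stand, scoop's own z axis and vertical above 0.4 rad).
It also fails if it takes over 48 s, if anything falls off the work surface, if the arm or the gripper's body presses on something with over 40 N, if the wrist force passes 120 N, or if a joint passes its speed limit or range.

## Working session

There is one attempt and no reset: what is moved stays moved. The work goes in short steps, each a Python script; the robot and the scene stay as the last script left them, time stands still between calls to the robot, and variables do not carry over. Pictures are saved under pics/ and viewed, about 8 in all and at most 12, crops included, and the job is handed in when it is done.

```bash
ls; mkdir -p pics; cat > h.py <<'E'
from plant import robot
import numpy as np, cv2
def snap(n,f):
    d=robot.grab_frame(n); cv2.imwrite(f'pics/{f}.png',d['image'][:,:,::-1]); np.savez(f'{f}.npz',**d); return d
def world(d):
    z=np.asarray(d['range_z'],float); v,u=np.mgrid[:z.shape[0],:z.shape[1]]
    P=np.stack([(u-d['cx'])/d['fx']*z,(v-d['cy'])/d['fy']*z,z],-1)
    W=(P-d['t'])@d['R']; W[z==0]=np.nan; return W
E
python3 - <<'E'
from h import *
for n in('scene','top'):
    d=snap(n,n+'0'); print(n,d['fx'],np.round(-d['R'].T@d['t'],3))
s=robot.sense(); print({k:np.round(v,3) for k,v in s.items()}, robot.nose_length)
E
```

```text
pics
scene 452.58443177398897 [1.011 0.689 0.79 ]
top 472.3638469622556 [0.293 0.043 1.392]
{'t': np.float64(0.1), 'joint_pos': array([-1.357,  0.469, -0.049,  1.534,  0.024,  1.141, -0.082]), 'joint_velocities': array([-0.001, -0.001, -0.   , -0.003, -0.   ,  0.001,  0.001]), 'effort': array([ 1.0000e-03, -5.1152e+01, -4.7000e-02, -2.3839e+01,  1.1000e-02,
        4.0000e-03,  0.0000e+00]), 'tcp_pos': array([0.162, 0.655, 0.241]), 'tcp_rot': array([3.142e+00, 2.000e-03, 1.328e+00]), 'wrist_force': array([0.432, 0.737, 0.153]), 'torque': array([ 0.006,  0.027, -0.05 ]), 'opening': np.float64(1.003)} 0.011
```

View both.

View pics/scene0.png

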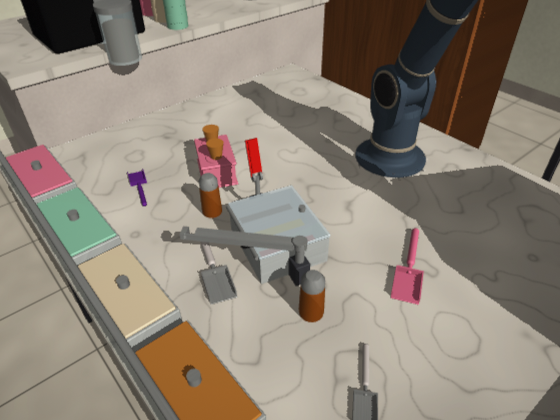

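View pics/top0.png

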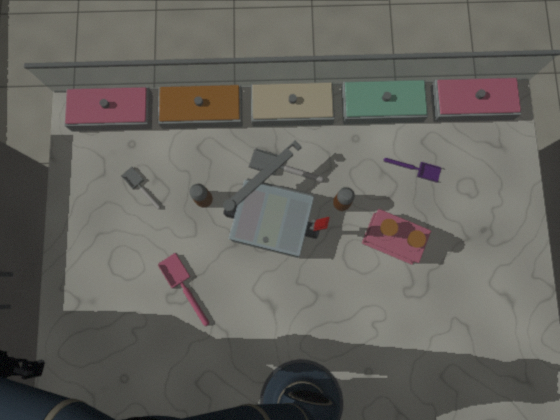

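```bash
python3 - <<'E'
from h import *
from scipy import ndimage as nd
d=dict(np.load('top0.npz')); W=world(d); Z=W[...,2]
def at(u,v): return np.round(W[v,u],3)
print('table',at(120,240),at(300,290))
roi=np.zeros(Z.shape,bool); roi[130:270,180:440]=1
def blob(lo,hi,name,minpx=25):
    m=roi&(Z>lo)&(Z<hi); l,n=nd.label(m)
    for i in range(1,n+1):
        q=l==i
        if q.sum()>=minpx:
            v,u=np.where(q); P=W[q]; r=cv2.minAreaRect((P[:,:2]*1000).astype(np.float32))
            print(name,q.sum(),'px',u.min(),u.max(),v.min(),v.max(),'z',np.median(P[:,2]).round(3),'c',np.round(r[0]),np.round(r[1]),round(r[2],1))
blob(.08,.095,'lid'); blob(.108,.124,'strap/shaker'); blob(.126,.3,'lever',5); blob(.06,.08,'60-80')
im=d['image']; R=(im[...,0]>150)&(im[...,1]<60)&(im[...,2]<60)&roi
print('red',R.sum(), np.round(W[R][::8],3))
big=cv2.resize(im[130:270,180:440],None,fx=3,fy=3,interpolation=cv2.INTER_CUBIC)
cv2.imwrite('pics/topcrop.png',big[:,:,::-1])
E
```

```text
table [0.468 0.523 0.002] [ 0.308 -0.005  0.003]
lid 27 px 243 250 179 185 z 0.088 c [616. 143.] [10. 27.] 47.3
lid 4266 px 228 313 182 256 z 0.088 c [514.  72.] [204. 182.] 74.5
strap/shaker 890 px 223 300 141 212 z 0.116 c [622.  96.] [ 31. 277.] 41.0
strap/shaker 177 px 190 204 184 199 z 0.116 c [584. 276.] [39. 43.] 88.0
strap/shaker 182 px 338 354 187 202 z 0.116 c [ 563. -135.] [41. 43.] 23.0
lever 185 px 310 328 217 230 z 0.182 c [475. -52.] [40. 30.] 75.7
lever 5 px 386 388 222 224 z 0.127 c [ 480. -242.] [4. 4.] 42.2
lever 6 px 385 387 227 230 z 0.128 c [ 465. -239.] [6. 6.] 63.8
lever 5 px 381 383 229 231 z 0.127 c [ 461. -226.] [6. 4.] 60.3
lever 8 px 411 413 233 236 z 0.127 c [ 446. -306.] [8. 7.] 2.1
lever 11 px 417 420 236 239 z 0.128 c [ 437. -323.] [8. 9.] 79.1
lever 8 px 411 414 237 241 z 0.128 c [ 434. -308.] [ 4. 11.] 43.4
lever 8 px 419 423 243 246 z 0.128 c [ 418. -328.] [ 4. 13.] 31.4
60-80 39 px 194 208 192 203 z 0.071 c [571. 267.] [17. 47.] 33.1
60-80 26 px 337 348 202 207 z 0.071 c [ 543. -131.] [33.  8.] 73.6
60-80 1365 px 366 430 209 262 z 0.076 c [ 452. -282.] [161. 100.] 65.2
red 0 []
```

View pics/topcrop.png

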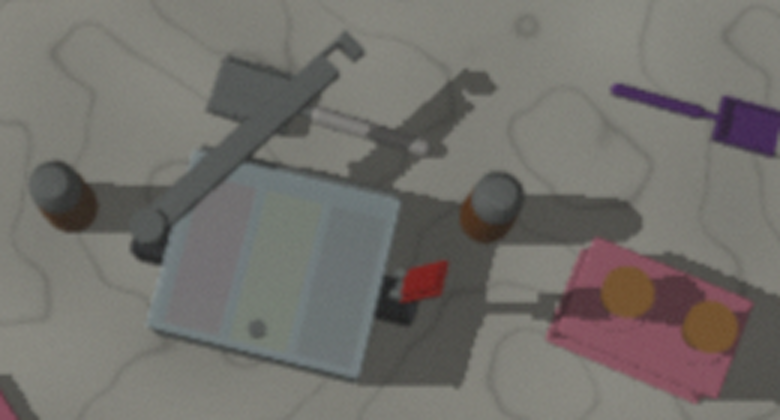

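```bash
python3 - <<'E'
from h import *
from scipy.optimize import minimize
for n in('top0','scene0'):
    d=dict(np.load(n+'.npz')); W=world(d); Z=W[...,2]
    near=np.hypot(W[...,0]-.52,W[...,1]-.07)<.3
    print(n,'table z',np.nanmedian(Z[near&(abs(Z)<.01)]).round(4))
    m=(near&(abs(Z-.088)<.004)&(np.hypot(W[...,0]-.52,W[...,1]-.07)<.15)).astype(np.uint8); m=cv2.morphologyEx(m,cv2.MORPH_OPEN,np.ones((3,3)))>0
    r=cv2.minAreaRect((W[m][:,:2]*1000).astype(np.float32)); print('lid',np.round(r[0],1),np.round(r[1],1),round(r[2],2),m.sum())
    c=np.array(r[0])/1000
    s=near&(abs(Z-.116)<.004); P=W[s][:,:2]
    # keep pts along strap: line fit
    k=(P[:,0]>.5)&(P[:,1]<.2)&(P[:,1]>-.08)
    for _ in range(4):
        vx,vy,x0,y0=cv2.fitLine(P[k].astype(np.float32),cv2.DIST_HUBER,0,.001,.001).ravel()
        off=(P-[x0,y0])@np.array([-vy,vx]); k=abs(off)<.016
    t=(P[k]-[x0,y0])@np.array([vx,vy]); o=off[k]
    print('strap dir',vx,vy,'x0',x0,y0,'t',t.min(),t.max(),'w',np.percentile(o,[2,98]))
    im=d['image'].astype(int); R=near&(im[...,0]>im[...,1]*2.2)&(im[...,0]>im[...,2]*2.2)&(im[...,0]>90)&(Z>.12)&(np.hypot(W[...,0]-.47,W[...,1]+.06)<.1)
    Q=W[R]; print('red',R.sum(),Q.mean(0).round(4),Q.min(0).round(3),Q.max(0).round(3))
    if len(Q)>20:
        u,sv,vt=np.linalg.svd(Q-Q.mean(0)); print('normal',vt[2].round(3),'long',vt[0].round(3))
E
```

```text
top0 table z -0.0001
lid [512.8  72.7] [203.1 179.5] 74.58 2863
strap dir 0.66607505 -0.7458847 x0 0.62199813 0.0978985 t -0.1369664539535442 0.13980008733193267 w [-0.01296565  0.01282487]
red 129 [ 0.4734 -0.0576  0.1914] [ 0.459 -0.074  0.144] [ 0.49  -0.043  0.223]
normal [0.272 0.914 0.302] long [-0.073 -0.293  0.953]
scene0 table z -0.0014
lid [519.6  84.3] [233.7 180.9] 74.54 3464
strap dir 0.6594809 -0.75172126 x0 0.6215217 0.101839565 t -0.1301459518586335 0.14645840058764212 w [-0.01437154  0.01262681]
red 396 [ 0.4775 -0.0568  0.1809] [ 0.457 -0.076  0.132] [ 0.494 -0.042  0.222]
normal [0.256 0.923 0.286] long [ 0.083  0.274 -0.958]
```

```bash
cat >> h.py <<'E'
TH=-0.2695; C=np.array([.5105,.0733]); Rw=np.array([[np.cos(TH),-np.sin(TH)],[np.sin(TH),np.cos(TH)]])
PI=np.pi
def w2(x,y,z): return [*(C+Rw@[x,y]),z]
def strap_pose(a,gap,r=.13,z=.110,flip=0,half=.011):
    o=.013+half+gap
    return w2(r*np.sin(a)+o*np.cos(a), .12-r*np.cos(a)+o*np.sin(a), z), [PI,0,(TH+a-PI/2+flip+PI)%(2*PI)-PI]
def lever_pose(e,gap=0,r=.075,h=.011,flip=0):
    y=-.12-r*np.cos(e)+.004*np.sin(e)+h+gap*np.sin(e); z=.128+r*np.sin(e)+.004*np.cos(e)+robot.nose_length+gap*np.cos(e)
    return w2(0,y,z), [PI,0,(TH+flip+PI)%(2*PI)-PI]
E
python3 - <<'E'
from h import *
for f in (0,PI):
    for p,o in [strap_pose(.99,.02,flip=f),strap_pose(.5,0,flip=f),strap_pose(0,0,flip=f),lever_pose(1.27,.03,flip=f),lever_pose(0,0,flip=f)]:
        q=robot.inverse_kinematics(p,o); print(np.round(p,3),np.round(o,2),None if q is None else np.round(q,2))
E
```

```text
[0.661 0.12  0.11 ] [ 3.14  0.   -0.85] [-0.69  0.68  0.67  1.69 -0.5   0.95 -0.68]
[0.596 0.068 0.11 ] [ 3.14  0.   -1.34] [-0.65  0.56  0.65  1.87 -0.44  0.85 -1.12]
[0.531 0.057 0.11 ] [ 3.14  0.   -1.84] [-0.97  0.66  1.11  2.04 -0.76  0.93 -1.29]
[ 0.484 -0.022  0.221] [ 3.14  0.   -0.27] [-0.71  0.21  0.78  2.03 -0.18  0.96 -0.11]
[ 0.462 -0.104  0.143] [ 3.14  0.   -0.27] [-0.64  0.39  0.97  2.14 -0.44  0.82  0.33]
[0.661 0.12  0.11 ] [3.14 0.   2.29] [-0.27  0.59  0.03  1.66 -0.02  0.89  2.07]
[0.596 0.068 0.11 ] [3.14 0.   1.8 ] [-0.34  0.49  0.22  1.85 -0.14  0.81  1.74]
[0.531 0.057 0.11 ] [3.14 0.   1.3 ] [-0.45  0.41  0.33  2.01 -0.19  0.75  1.3 ]
[ 0.484 -0.022  0.221] [3.14 0.   2.87] [ 0.9   0.4  -1.16  1.95  0.42  1.06  2.42]
[ 0.462 -0.104  0.143] [3.14 0.   2.87] [ 1.05  0.53 -1.17  2.06  0.61  0.95  2.42]
```

```bash
python3 - <<'E'
from h import *
robot.grip(0.0)
p,o=strap_pose(.99,.022,z=.20,flip=PI); robot.goto(p,o)
p,o=strap_pose(.99,.022,flip=PI); print(robot.move_straight(p,vel=.12,contact_N=8))
s=robot.sense(); print(s['t'],p,s['tcp_pos'],s['opening'],s['wrist_force'])
d=snap('scene','scene1'); c=d['image'][120:330,130:410]
cv2.imwrite('pics/s1crop.png',cv2.resize(c,None,fx=2.8,fy=2.8,interpolation=cv2.INTER_CUBIC)[:,:,::-1])
E
```

```text
False
4.3583 [np.float64(0.6627866995327394), np.float64(0.12162560707357277), 0.11] [0.66346049 0.12175731 0.11081648] -0.0017706251972926849 [ 0.33897595  0.29437616 -0.37634449]
```

View pics/s1crop.png

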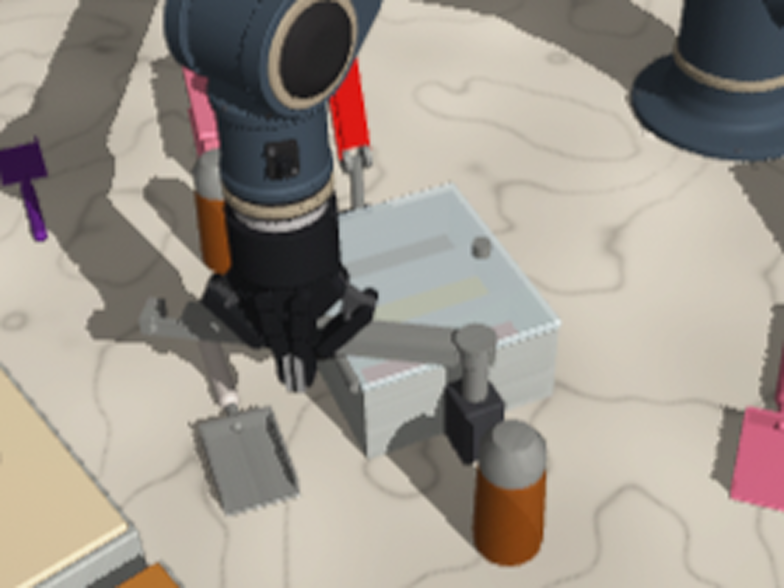

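The crop shows the shut fingertips at about (295,380) on the trailing side of the strap. The pivot is at (475,340), the lever at (350,110) is still up, and the scoop at (245,460) lies clear below. Next I push the strap along its arc.

```bash
python3 - <<'E'
from h import *
for a in np.r_[np.linspace(.95,.05,10)]:
    p,o=strap_pose(a,0,flip=PI); hit=robot.move_straight(p,vel=.08,attitude=o,contact_N=25)
    s=robot.sense(); print(round(a,2),hit,round(s['t'],2),np.round(s['wrist_force'],1))
    if hit: break
else:
    p,o=strap_pose(-.08,0,flip=PI); hit=robot.move_straight(p,vel=.04,attitude=o,contact_N=10)
    s=robot.sense(); print(hit,s['t'],np.round(s['wrist_force'],1),np.round(s['tcp_pos'],4),p,strap_pose(0,0)[0])
robot.sleep(.3)
snap('top','top2'); d=snap('scene','scene2'); c=d['image'][120:330,130:410]
cv2.imwrite('pics/s2crop.png',cv2.resize(c,None,fx=2.8,fy=2.8,interpolation=cv2.INTER_CUBIC)[:,:,::-1])
E
```

```text
0.95 False 4.9 [-0.2 -0.3 -1.1]
0.85 False 5.22 [ 0.1  0.8 -0. ]
0.75 False 5.53 [-0.4  0.3  0.4]
0.65 False 5.85 [-0.5  0.4  0.7]
0.55 False 6.17 [0.2 1.2 0.3]
0.45 False 6.48 [0.5 0.8 0.1]
0.35 False 6.8 [-0.1  0.3 -0. ]
0.25 False 7.12 [ 0.2  0.9 -0.2]
0.15 False 7.43 [ 0.5 -0.6  0.8]
0.05 False 7.75 [ 0.3 -0.3 -0.1]
True 8.0667 [ 1.  -1.3  0.4] [0.5323 0.0571 0.1104] [np.float64(0.5204833490407242), np.float64(0.058609497352816335), 0.11] [np.float64(0.5309712042193826), np.float64(0.05727097015386366), 0.11]
```

View pics/s2crop.png

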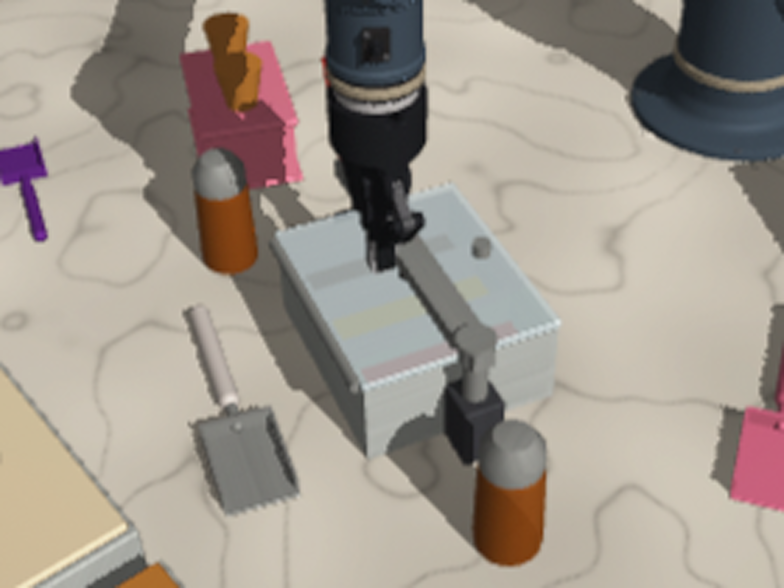

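The strap now crosses the lid. The push stopped on 10 N about 1 mm from the predicted home position. I'll back off and measure the strap angle before touching the lever.

```bash
python3 - <<'E'
from h import *
p,o=strap_pose(0,.03,flip=PI); robot.move_straight(p,vel=.1); p[2]=.24; robot.move_straight(p,vel=.2)
p,o=lever_pose(1.27,.03); p[2]=.26; robot.goto(w2(.06,.02,.26),o)
for n in('top','scene'):
    d=snap(n,n+'3'); W=world(d); B=(W[...,:2]-C)@Rw; Z=W[...,2]
    s=(abs(Z-.116)<.004)&(abs(B[...,0])<.04)&(B[...,1]<.09)&(B[...,1]>-.1); P=B[s]
    # robust centre-line via per-slice midpoints
    ys=[];xs=[];ws=[]
    for y in np.arange(-.09,.09,.012):
        k=abs(P[:,1]-y)<.006
        if k.sum()>4: xs.append((P[k,0].min()+P[k,0].max())/2); ys.append(y); ws.append(np.ptp(P[k,0]))
    print(n,s.sum(),np.round(np.polyfit(ys,xs,1),4) if len(ys)>3 else ys,np.round(xs,4),np.round(ys,3),np.round(ws,3))
    im=d['image'].astype(int); R=(im[...,0]>im[...,1]*2.2)&(im[...,0]>im[...,2]*2.2)&(im[...,0]>90)&(Z>.12)&(np.hypot(B[...,0],B[...,1]+.14)<.1)
    if R.sum()>15:
        Q=np.c_[B[R],Z[R]]; vt=np.linalg.svd(Q-Q.mean(0))[2]; print('red',R.sum(),Q.mean(0).round(4),Q.max(0).round(3),vt[2].round(3))
s=robot.sense(); print(s['t'],s['tcp_pos'],s['wrist_force'])
c=np.load('top3.npz')['image'][130:270,200:360]
cv2.imwrite('pics/t3.png',cv2.resize(c,None,fx=4,fy=4,interpolation=cv2.INTER_CUBIC)[:,:,::-1])
E
```

```text
top 214 [ 0.0025 -0.0003] [-0.0006 -0.0003 -0.0004 -0.0002 -0.0006 -0.0003] [-0.09  -0.078 -0.066 -0.054 -0.042 -0.03 ] [0.026 0.025 0.026 0.027 0.026 0.026]
red 136 [-0.0011 -0.1359  0.1912] [ 0.015 -0.121  0.225] [0.003 0.954 0.301]
scene 609 [0.0006 0.0025] [0.0029 0.0018 0.0022 0.0028 0.0026 0.0022 0.0023 0.0028 0.0023 0.0025
 0.0022 0.0029 0.0026 0.0024 0.0024] [-0.09  -0.078 -0.066 -0.054 -0.042 -0.03  -0.018 -0.006  0.006  0.018
  0.03   0.042  0.054  0.066  0.078] [0.026 0.027 0.026 0.024 0.026 0.026 0.027 0.026 0.028 0.026 0.026 0.026
 0.026 0.027 0.027]
11.15 [0.5734317  0.07637131 0.2596442 ] [ 0.00230188 -0.3826054   0.16026897]
```

View pics/t3.png

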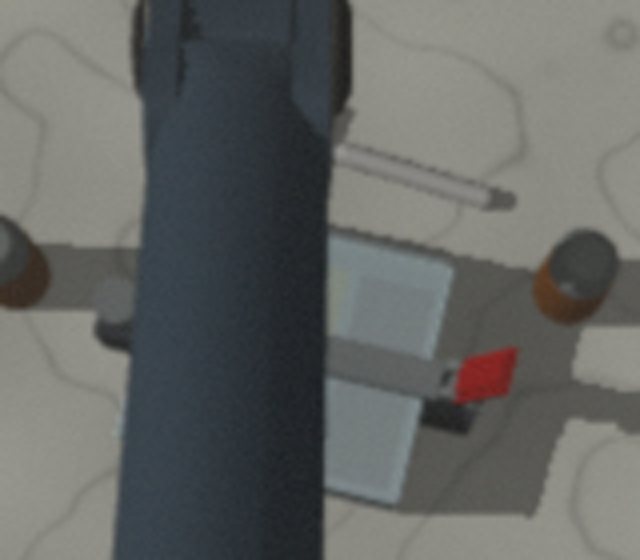

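The strap's centre line is parallel to the well's y axis to within 0.003 rad in both cameras, so it is home. The lever, at (487,375) in the crop, is still up at about 1.27 rad. Next I push the lever down.

```bash
python3 - <<'E'
from h import *
p,o=lever_pose(1.27,.03); q=list(p); q[2]=.27; robot.move_straight(q,vel=.15); robot.move_straight(p,vel=.12,contact_N=10)
def st(l,h): s=robot.sense(); print(l,h,round(s['t'],2),np.round(s['wrist_force'],1),np.round(np.array(s['tcp_pos'])-p,4)); 
st('pre',0)
for e in np.linspace(1.25,.05,13):
    p,o=lever_pose(e); h=robot.move_straight(p,vel=.06,contact_N=25); st(round(e,2),h)
    if h: break
else:
    p=list(lever_pose(0)[0]); p[2]-=.012; h=robot.move_straight(p,vel=.03,contact_N=15); st('end',h)
robot.sleep(.3)
E
```

```text
pre 0 12.75 [-0.1  1.  -0.6] [0.0005 0.0001 0.0001]
1.25 False 13.43 [-0.6  0.8 -0.4] [-0.     -0.0001 -0.    ]
1.15 False 13.7 [ 1.   0.3 -1.1] [ 0.0001 -0.0001 -0.    ]
1.05 False 13.97 [0.8 0.5 1.8] [-0.0001 -0.0005 -0.0001]
0.95 False 14.25 [ 0.8 -0.4  0.4] [-0.0005 -0.0007 -0.0003]
0.85 False 14.53 [-0.2  0.2  0.6] [-0.0006 -0.0007 -0.0004]
0.75 False 14.8 [-0.5  0.2 -0.7] [-0.0006 -0.0006 -0.0004]
0.65 False 15.07 [1.  0.2 0.3] [-0.0004 -0.0005 -0.0004]
0.55 False 15.35 [-0.6 -0.2  0.2] [-0.0004 -0.0004 -0.0004]
0.45 False 15.62 [-0.1  0.3 -0.1] [-0.0004 -0.0003 -0.0004]
0.35 False 15.9 [-0.1 -0.6  0.3] [-0.0004 -0.0002 -0.0004]
0.25 False 16.18 [-0.7 -0.1 -0. ] [-0.0004 -0.0002 -0.0005]
0.15 False 16.45 [0.6 0.1 0.6] [-0.0004 -0.0001 -0.0005]
0.05 False 16.73 [ 0.4 -0.6  0.2] [-0.0004 -0.     -0.0005]
end True 17.03 [-2.9  0.3  9.6] [-0.     -0.      0.0119]
```

```bash
python3 - <<'E'
from h import *
p=list(lever_pose(0)[0]); p[2]=.27; robot.move_straight(p,vel=.15)
robot.goto([.45,.40,.30],robot.sense()['tcp_rot'])
for n in('top','scene'):
    d=snap(n,n+'4'); W=world(d); B=(W[...,:2]-C)@Rw; Z=W[...,2]
    s=(abs(Z-.116)<.004)&(abs(B[...,0])<.04)&(B[...,1]<.09)&(B[...,1]>-.1); P=B[s]
    ys=[];xs=[]
    for y in np.arange(-.09,.09,.012):
        k=abs(P[:,1]-y)<.006
        if k.sum()>4: xs.append((P[k,0].min()+P[k,0].max())/2); ys.append(y)
    print(n,'strap',np.round(np.polyfit(ys,xs,1),4) if len(ys)>3 else ys)
    im=d['image'].astype(int); R=(im[...,0]>im[...,1]*2.2)&(im[...,0]>im[...,2]*2.2)&(im[...,0]>80)&(Z>.1)&(np.hypot(B[...,0],B[...,1]+.17)<.07)
    if R.sum()>15:
        Q=np.c_[B[R],Z[R]]; vt=np.linalg.svd(Q-Q.mean(0))[2]; print('red',R.sum(),Q.mean(0).round(4),Q.min(0).round(3),Q.max(0).round(3),vt[2].round(3))
    L=(abs(B[...,0])<.075)&(abs(B[...,1])<.09)&(abs(Z-.09)<.008)
    A=np.c_[B[L],np.ones(L.sum())]; print('lid plane',np.linalg.lstsq(A,Z[L],rcond=None)[0].round(4))
W0=world(dict(np.load('top0.npz'))); W1=world(dict(np.load('top4.npz')))
for n,(lo,hi,c) in dict(shA=(.108,.125,(.584,.276)),shB=(.108,.125,(.563,-.135)),stand=(.06,.08,(.452,-.282))).items():
    for W in(W0,W1):
        m=(W[...,2]>lo)&(W[...,2]<hi)&(np.hypot(W[...,0]-c[0],W[...,1]-c[1])<(.11 if n=='stand' else .035)); print(n,m.sum(),W[m].mean(0).round(4))
s=robot.sense(); print(s['t'],s['tcp_pos'],s['wrist_force'])
c=d['image'][100:330,120:420]
cv2.imwrite('pics/s4.png',cv2.resize(c,None,fx=2.6,fy=2.6,interpolation=cv2.INTER_CUBIC)[:,:,::-1])
E
```

```text
top strap [-0.0025 -0.0005]
red 173 [ 0.005  -0.1638  0.1308] [-0.01  -0.213  0.124] [ 0.015 -0.133  0.138] [0.234 0.008 0.972]
lid plane [-0.0017  0.0022  0.088 ]
scene strap [0.0007 0.0023]
red 217 [ 0.0035 -0.172   0.1293] [-0.012 -0.217  0.124] [ 0.018 -0.124  0.134] [-0.005  0.004 -1.   ]
lid plane [-0.0033  0.0017  0.0866]
shA 182 [0.5832 0.2759 0.1159]
shA 183 [0.5833 0.2753 0.1164]
shB 183 [ 0.5626 -0.1355  0.1156]
shB 181 [ 0.5623 -0.1346  0.1155]
stand 1374 [ 0.4488 -0.2768  0.0753]
stand 1382 [ 0.4494 -0.2766  0.0754]
20.2667 [0.45094324 0.39852838 0.30021398] [ 0.40584685 -0.85988267 -0.0110001 ]
```

View pics/s4.png

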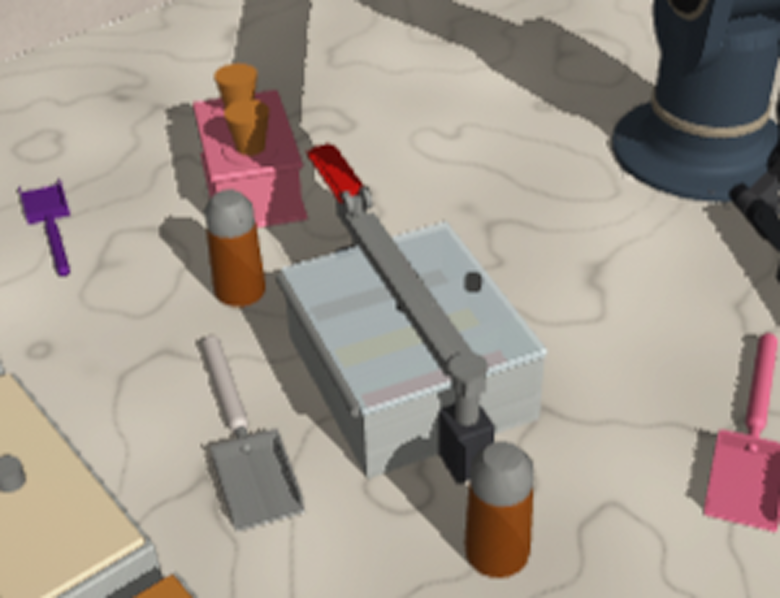

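The crop shows the strap across the lid, from (465,360) to the stud at (355,200), and the red lever lying level at (335,170). The lid is shut and the scoop, shakers and stand are where they were. I'm handing it in.

```bash
python3 -c "
from plant import robot
robot.close_job()"
```

```text
the job is handed in; nothing more can be done
```

The strap is home on the stud and the red cam lever is down. I handed the job in after about 20 s of robot time; no verdict is reported. With the fingers shut, I swung the strap from about 0.99 rad to its stop. I checked it was home with the lever still up at about 1.27 rad, then pushed the lever down to its stop.

Last checks, with the arm clear of everything:
- **Strap:** within 0.003 rad of home in both cameras.
- **Lever:** level along its length to within 0.01 rad in both cameras, tip at y = -0.217 m as expected. The top camera's plane fit to its red face showed about 0.24 rad of sideways tilt. The scene camera showed none, and the lever cannot tilt that way, so I put it down to noise at the lever's edges.
- **Lid:** level to within 0.004 rad, so shut.
- **Shakers and cone stand:** moved less than 1 mm by measurement.
- **Scoop:** nothing went near it, and it looks unmoved in the pictures; I did not measure it.

The first lid fit put the well centre about 3 mm off from where the strap and lever put it. I used a corrected centre, and both pushes then met their stops within about 1 mm of the prediction.

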